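# Prime the saw's hand oiler and shut its stop lever

## Task

Build up pressure in the green hand oiler: push its black plunger cap all the way down with the fingertips and let it spring right back up, over and over, until the red indicator pin beside it stands fully out, with the whole white band at its foot showing. Only then push the yellow stop lever round to its far stop, on the pin's side. Do not touch the pin, leave everything lying around the oiler where it is, and finish clear of it all.

Things in the scene. Friction and masses are not known exactly. Their poses are not given: they have to be found in the camera images.
- oil_pump: green hand oiler, fixed to the worktop. Base plate 150 x 190 x 14 mm; origin at the centre of the underside of the plate, z up. In its frame: plunger axis at x +25, y +40 mm; indicator pin axis at x +25, y -50 mm, in a 50 x 50 mm housing 56 mm high with a brass collar (diameter 26 mm) up to 62 mm; stop-lever pivot at x -35, y 0. Its -x side is the front, roughly towards the robot.
- plunger_top (a point): centre of the flat top of the black plunger cap (diameter 60 mm), 90 mm above the worktop when up. The cap sinks into a fixed green guard ring of outer diameter 80 mm whose rim is 66 mm high; pushed right down, the cap's top is 70 mm high, still 4 mm above the rim.
- plunger (a joint): how far the cap is pushed down, m: 0 up, 0.020 at the bottom stop. Spring: 5 N to start, 11 N at the bottom, plus up to 2 N from the pin's drive. Each stroke from fully up to fully down raises the pin one step (6 mm; the first may be less). A stroke under 17 mm, or begun over 2 mm below the top, may gain nothing. Released, the cap is up again within 0.3 s.
- pin_tip (a point): centre of the top of the indicator pin, 66 mm above the worktop at joint value 0 and 96 mm at 0.030.
- pin (a joint): how far the indicator pin has risen, m. It starts in 0 to 0.0125, stays where it is (settling back at most 1 mm after a stroke) and ends at about 0.030 after 3 to 5 full strokes; further strokes then do nothing. Fully out from 0.027 on.
- indicator_pin: the indicator pin itself, diameter 12 mm, vertical: red above, then a white band 8 mm high at its foot which is wholly clear of the brass collar when the pin is fully out. Origin on the pin axis, at worktop height when the pin is in. Not to be touched.
- lever_knob (a point): centre of the top of the yellow upright knob (diameter 16 mm, from 28 to 70 mm above the worktop) at the end of the stop lever, 50 mm from the lever's vertical pivot. The flat lever arm under it lies 28 to 34 mm above the worktop.
- stop_lever (a joint): angle of the stop lever, rad: 0 points to the oiler's front (-x of the oiler), growing as it swings to the pin's side, counter-clockwise from above, to the far stop at 1.5, where it points to the oiler's -y. Starts in 0 to 0.25. It stays where it is left; about 1.2 N at the knob moves it.
- glue_jar: round glue jar, 71 mm diameter, 102 mm high, standing loose behind the oiler; origin under its centre
- tape_measure: yellow tape measure, 60 x 80 x 64 mm, loose behind the oiler; origin under its centre
- masking_tape: roll of masking tape, 94 mm across, 24 mm high, lying loose in front of the oiler on the plunger's side; origin under its centre
- hex_key: black hex key, 108 x 57 x 6 mm, lying loose in front of the oiler; origin under its centre

How it is judged:
By the outcome, as a careful person would: the job done as asked, in the order asked, and still so for the second after the job is handed in, with the robot touching nothing.
It also fails if it takes over 64 s, if anything falls off the work surface, if the arm or the gripper's body presses on something with over 40 N, if the wrist force passes 120 N, or if a joint passes its speed limit or range.

## Robot

A 6-joint arm with a two-finger parallel gripper is mounted at the origin on a cart in front of the work surface, level with it; the furniture and walls round the work are solid. World frame = base frame: x ahead of the robot, y to its left, z up, the work surface at z = 0. Lengths are in m, angles in degrees, forces in N, time in s.
With the tool pointing down it reaches from about 0.35 to 0.875 m from the base axis. Payload 4.2 kg.
Tool frame: the origin (TCP) lies on the centre line of the jaws, within the pads' length; the fingertips stand 25 mm ahead of it and the grasp point (between the pads) lies 6 mm ahead of it; z points along the fingers, y is the line along which they close (so a half turn about z gives the same grasp; the last joint's range is limited). The gripper opens to 87 mm and grips with 3 to 60 N. Pads are 19 mm wide; open, the fingers measure 117 mm over their backs; the gripper's body (75 mm by 190 mm) begins 51 mm behind the grasp point.
Start: joints at [-51.532, 22.042, 0.453, 0, -68.411, -14.817], TCP at [0.251, -0.572, 0.213] pointing down, gripper open.
Joint ranges: [-179.83, 179.83], [-69.29, 118.12], [-61.27, 80.66], [-181.25, 117.63], [-171.15, -9.14], [-177.46, 177.46]. Speed limits (degrees/s): [159.86, 159.86, 180, 180, 180, 180].

## Interface

Orientations are given as a 3x3 rotation matrix whose columns are the frame's x, y, z axes.
In Python, from station import r gives the robot as it stands.
- The arm moves only by the tool move_arm, never from a script. Its argument "series" is a list of rows, each an object with "grip": the opening, from 0 (shut) to 1 (fully open); "xyz": the shift along the tool's x, y, z in mm, a list of three; "angular": the turn, a rotation vector about the tool's x, y, z in rad, a list of three. A call has 1 to 10 rows; each row is the pose to reach, as a shift and turn from the pose commanded when the call began, along the tool's axes at that moment; what a row does not reach only later rows make up. A row lasts 1/10 s, in which the tool goes at most 50 mm and 8.59 degrees, less where a joint would pass 70% of its speed; a pose out of reach is approached as far as the arm can. A call with a gripper value outside its range is refused whole. The fingers move at their own pace and stop on an object; the grip force is fixed at half the most. Time passes only in rows, so rows that repeat a pose let the fingers close. It gives the time, the measured TCP pose, the force, the opening and the grip force at its end, in the units of the state.
- r.sense(): the state, without advancing time (a new reading comes with each control period).
- r.capture(name): name is "side" or "top"; returns a dict with "img" (384x512x3 uint8, red, green, blue), "camera_matrix" (3x3 intrinsics, pixels), "k1" (the pictures are not rectified: a ray, as slopes to the right and down, at radius r is drawn at 1 + k1 r^2 times it, then the intrinsics apply), "rvec" (rotation vector, rad) and "tvec" (3), from world to camera coordinates, as OpenCV has them. Camera axes: x right, y down, z forward; pixel columns grow to the right and rows downward; lengths in m; the calibration is good to about 2 mm. A picture is of the moment at which its call begins. There is no depth.
- r.finish_job(): hands the job in; it is judged then, once.
The state is a dict: "time_s": time; "joints": joint angles; "joint_velocities": joint speeds; "effort": joint torques, N m; "tcp_pos": TCP position; "ee_rot": TCP orientation; "wrist_force": force on the tool from outside, world axes, zero at the start; "moment": the same for the moment, N m; "gripper_width": opening from 0.0 (shut) to 1.0 (fully open); "gripper_force": force on a finger pad.
Only numpy, scipy, OpenCV 4.12 (cv2) and the standard library are available. Lean on these libraries where they do the work, as an engineer would, in place of code of your own. Each camera call takes 0.05 s, during which the arm holds its last target. There are 200 camera calls.

## Working session

There is one attempt and no reset: what is moved stays moved. The work goes in short steps, Python scripts to look and compute and a tool call to move; the robot and the scene stay as the last step left them, time stands still between calls to the robot, and variables do not carry over. Pictures are saved under pics/ and viewed, at most 10 in all, crops included, and the job is handed in when it is done.

Besides the shell and the picture viewer there is one more tool, called after "Call:" by a JSON object that holds its "method" and its "body", one argument or row to a line. move_arm: Moves the arm, as the interface text tells. Its arguments: {"type":"object","properties":{"series":{"type":"array"}},"required":["series"]}

```bash
mkdir -p pics; cat > h.py <<'E'
import numpy as np, cv2
from station import r
def snap(n,f):
    c=r.capture(n); cv2.imwrite(f'pics/{f}.png',c['img'][...,::-1]); np.savez(f'pics/{f}.npz',**{k:c[k] for k in('camera_matrix','k1','rvec','tvec')}); return c
def ray(c,u,v):
    K=np.array(c['camera_matrix']);R=cv2.Rodrigues(np.array(c['rvec'],float))[0];t=np.array(c['tvec'],float).ravel()
    d=cv2.undistortPoints(np.array([[[u,v]]],float),K,np.array([float(c['k1']),0,0,0]))[0,0]
    return -R.T@t, R.T@np.array([d[0],d[1],1])
def at(c,u,v,z):
    o,d=ray(c,u,v); return o+d*(z-o[2])/d[2]
def proj(c,P):
    return cv2.projectPoints(np.array(P,float).reshape(-1,1,3),np.array(c['rvec'],float),np.array(c['tvec'],float),np.array(c['camera_matrix']),np.array([float(c['k1']),0,0,0]))[0][:,0]
E
python3 - <<'E'
from h import *
for n in('top','side'):
    c=snap(n,n+'0'); print(n,c['k1'],ray(c,256,192))
s=r.sense(); print(s['tcp_pos'],s['ee_rot'],s['time_s'])
E
```

```text
top -0.20135966645039946 (array([0.47769563, 0.16756318, 1.06878134]), array([ 0.110786  ,  0.00938303, -0.99386194]))
side 0.0033450605425014903 (array([0.2456402 , 0.94012974, 0.40179271]), array([ 0.36852501, -0.85753131, -0.35912081]))
[ 0.25051491 -0.57199862  0.21196735] [[-9.16093193e-01 -4.00964444e-01 -8.81216406e-04]
 [-4.00965399e-01  9.16091525e-01  1.75114169e-03]
 [ 1.05129325e-04  1.95754627e-03 -9.99998078e-01]] 0.1
```

View pics/top0.png

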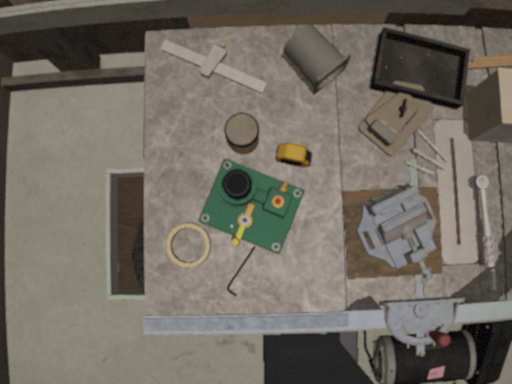

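View pics/side0.png

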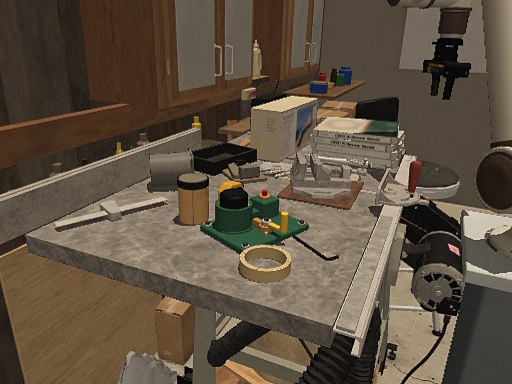

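The top view shows the oiler around (250,205): plunger about (237,184), pin about (279,202), knob about (236,241). The side view shows the pin at about (265,195) and the knob at (284,222). I'll enlarge both.

```bash
python3 - <<'E'
import cv2
a=cv2.imread('pics/top0.png')[145:265,160:320]; cv2.imwrite('pics/topc.png',cv2.resize(a,None,fx=5,fy=5,interpolation=2))
a=cv2.imread('pics/side0.png')[170:270,190:350]; cv2.imwrite('pics/sidec.png',cv2.resize(a,None,fx=5,fy=5,interpolation=2))
E
```

```text
(no output)
```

View pics/topc.png

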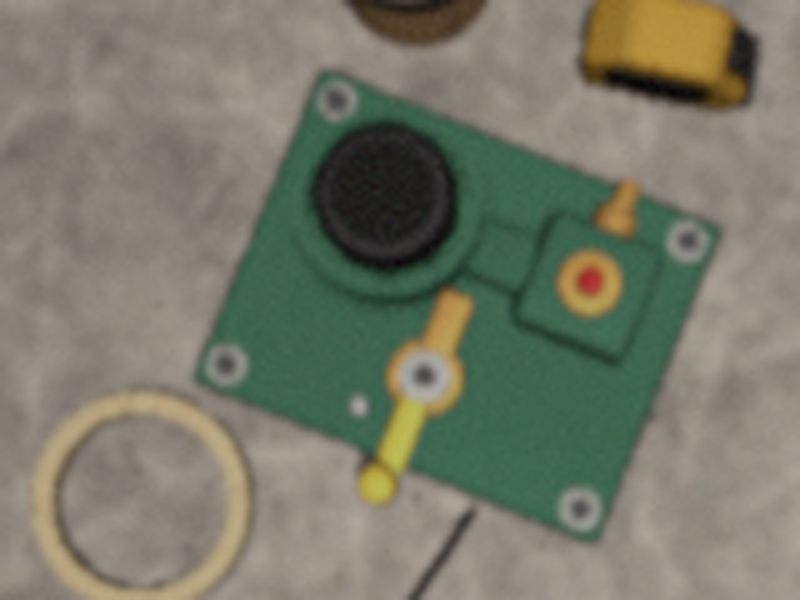

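View pics/sidec.png

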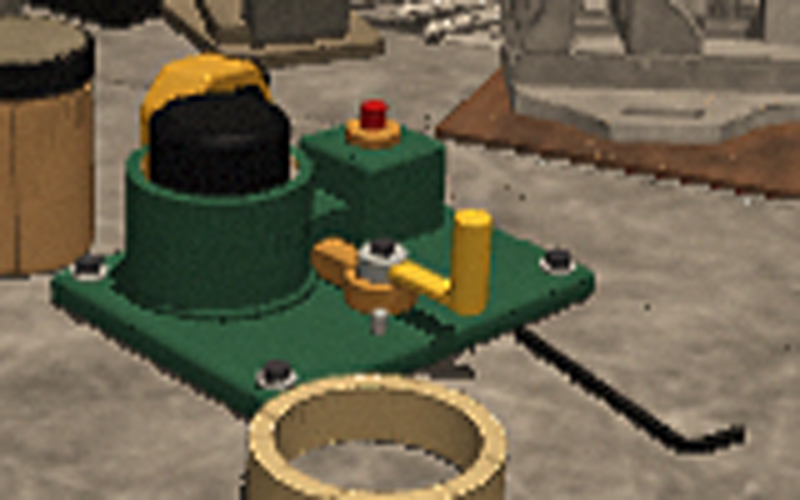

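```bash
python3 - <<'E'
from h import *
c=dict(np.load('pics/top0.npz'));s=dict(np.load('pics/side0.npz'))
f=lambda x,y:(160+(x+.5)/5-.5,145+(y+.5)/5-.5)
g=lambda x,y:(190+(x+.5)/5-.5,170+(y+.5)/5-.5)
C=[at(c,*f(*p),.014)[:2] for p in[(325,72),(720,232),(598,542),(198,378)]]  # bl(+x+y), br(+x,-y), fr(-x-y), fl(-x+y)
print(np.round(C,4),np.mean(C,0))
L=np.array([[.075,.095],[.075,-.095],[-.075,-.095],[-.075,.095]])
A=np.array(C);m=A.mean(0);H=L.T@(A-m);U,S,V=np.linalg.svd(H);R=(U@V).T
print('yaw',np.degrees(np.arctan2(R[1,0],R[0,0])),'res',np.round(A-m-L@R.T,4))
for n,l in dict(plunger=(.025,.04),pin=(.025,-.05),pivot=(-.035,0)).items(): print(n,np.round(m+R@l,4))
print('pl top',at(c,*f(384,192),.09),'pin',at(c,*f(590,281),.072),'knob',at(c,*f(377,483),.07))
print('side: plung',at(s,*g(219,118),.09),'knob',at(s,*g(473,216),.07))
P=np.r_[m+R@(.025,-.05),0]
for z in(.062,.066,.072,.078): print(z,(proj(s,P+[0,0,z])-[190,170])*5+2)
for nm,p,z in[('jar',(415,-20),.1),('tape',(650,50),.064),('ring',(142,497),.024),('hex',(472,512),.006),('tapeR',(745,95),.03)]: print(nm,at(c,*f(*p),z))
E
```

```text
[[0.6696 0.2439]
 [0.5945 0.0747]
 [0.4629 0.1316]
 [0.5377 0.3016]] [0.56616415 0.18795941]
yaw -23.7205592626704 res [[-0.0034 -0.0009]
 [-0.0021  0.0039]
 [ 0.0036  0.0004]
 [ 0.002  -0.0035]]
plunger [0.6051 0.2145]
pin [0.5689 0.1321]
pivot [0.5341 0.202 ]
pl top [0.60612479 0.2156402  0.09      ] pin [0.5695272  0.13354325 0.072     ] knob [0.48995303 0.2223197  0.07      ]
side: plung [0.60454625 0.22416025 0.09      ] knob [0.48969773 0.22691899 0.07      ]
0.062 [[380.15076738 123.81682927]]
0.066 [[380.46746534 115.5988138 ]]
0.072 [[380.94434272 103.22466752]]
0.078 [[381.4234305   90.79361886]]
jar [0.69037006 0.20073189 0.1       ]
tape [0.66569883 0.10521514 0.064     ]
ring [0.48696823 0.32533351 0.024     ]
hex [0.47716929 0.18518301 0.006     ]
tapeR [0.65137537 0.06311117 0.03      ]
```

Plate fit, cap and pin agree to 1–2 mm: plunger (0.606, 0.216), pin (0.569, 0.133), knob (0.490, 0.224), so the lever is near 0. The tool's current yaw suits both jobs, so I'll raise the arm and travel with the gripper shut.

Call:
{"method": "move_arm", "body": {
  "series": [
    {"grip": 0, "xyz": [0, 0, -50], "angular": [0, 0, 0]},
    {"grip": 0, "xyz": [0, 0, -90], "angular": [0, 0, 0]},
    {"grip": 0, "xyz": [-33, 30, -90], "angular": [0, 0, 0]},
    {"grip": 0, "xyz": [-66, 60, -90], "angular": [0, 0, 0]},
    {"grip": 0, "xyz": [-99, 90, -90], "angular": [0, 0, 0]},
    {"grip": 0, "xyz": [-132, 120, -90], "angular": [0, 0, 0]},
    {"grip": 0, "xyz": [-165, 150, -90], "angular": [0, 0, 0]},
    {"grip": 0, "xyz": [-198, 180, -90], "angular": [0, 0, 0]},
    {"grip": 0, "xyz": [-231, 210, -90], "angular": [0, 0, 0]},
    {"grip": 0, "xyz": [-264, 240, -90], "angular": [0, 0, 0]}
  ]
}}

```text
time_s: 1.1
tcp_pos: [0.3964, -0.2449, 0.3027]
ee_rot: [[-0.916, -0.401, -0.0], [-0.401, 0.916, 0.0], [0.0, 0.0, -1.0]]
wrist_force: [-0.1, -0.4, -0.5]
gripper_width: 0.172
gripper_force: 0.0
```

Call:
{"method": "move_arm", "body": {
  "series": [
    {"grip": 0, "xyz": [-33, 30, 0], "angular": [0, 0, 0]},
    {"grip": 0, "xyz": [-66, 60, 0], "angular": [0, 0, 0]},
    {"grip": 0, "xyz": [-99, 90, 0], "angular": [0, 0, 0]},
    {"grip": 0, "xyz": [-132, 120, 0], "angular": [0, 0, 0]},
    {"grip": 0, "xyz": [-165, 150, 0], "angular": [0, 0, 0]},
    {"grip": 0, "xyz": [-198, 180, 0], "angular": [0, 0, 0]},
    {"grip": 0, "xyz": [-231, 210, 0], "angular": [0, 0, 0]},
    {"grip": 0, "xyz": [-264, 240, 0], "angular": [0, 0, 0]},
    {"grip": 0, "xyz": [-297, 270, 0], "angular": [0, 0, 0]},
    {"grip": 0, "xyz": [-330, 300, 0], "angular": [0, 0, 0]}
  ]
}}

```text
time_s: 2.1
tcp_pos: [0.5784, 0.1622, 0.3025]
ee_rot: [[-0.916, -0.401, -0.001], [-0.401, 0.916, -0.0], [0.001, 0.0, -1.0]]
wrist_force: [0.2, -0.2, -0.2]
gripper_width: 0.007
gripper_force: 0.0
```

Call:
{"method": "move_arm", "body": {
  "series": [
    {"grip": 0, "xyz": [-24, 19, 20], "angular": [0, 0, 0]},
    {"grip": 0, "xyz": [-47, 38, 40], "angular": [0, 0, 0]},
    {"grip": 0, "xyz": [-47, 38, 80], "angular": [0, 0, 0]},
    {"grip": 0, "xyz": [-47, 38, 120], "angular": [0, 0, 0]},
    {"grip": 0, "xyz": [-47, 38, 150], "angular": [0, 0, 0]},
    {"grip": 0, "xyz": [-47, 38, 165], "angular": [0, 0, 0]},
    {"grip": 0, "xyz": [-47, 38, 165], "angular": [0, 0, 0]},
    {"grip": 0, "xyz": [-47, 38, 165], "angular": [0, 0, 0]}
  ]
}}

```text
time_s: 2.9
tcp_pos: [0.6063, 0.2141, 0.1382]
ee_rot: [[-0.916, -0.401, 0.0], [-0.401, 0.916, -0.0], [0.0, -0.0, -1.0]]
wrist_force: [-0.2, -0.6, 0.2]
gripper_width: 0.006
gripper_force: 0.0
```

```bash
python3 - <<'E'
from h import *
for n,(a,b) in dict(top=(140,160),side=(120,180)).items():
    c=snap(n,n+'1'); i=cv2.imread(f'pics/{n}1.png')
    i=i[a:a+110,b:b+160]; cv2.imwrite(f'pics/{n}1c.png',cv2.resize(i,None,fx=4,fy=4,interpolation=2))
    p=np.array(r.sense()['tcp_pos']); print(n,(proj(c,[p-[0,0,.025],[.606,.216,.09]])-[b,a])*4+1.5)
print(r.sense()['tcp_pos'])
cv2.imwrite('pics/both1.png',cv2.hconcat([cv2.imread('pics/top1c.png')[:, :400],cv2.imread('pics/side1c.png')[:, :400]]))
E
```

```text
top [[306.96655061 165.82630199]
 [306.39012385 173.76764908]]
side [[219.76651242 243.89367782]
 [219.63137389 288.85835736]]
[0.60689593 0.21454906 0.13949245]
```

View pics/both1.png

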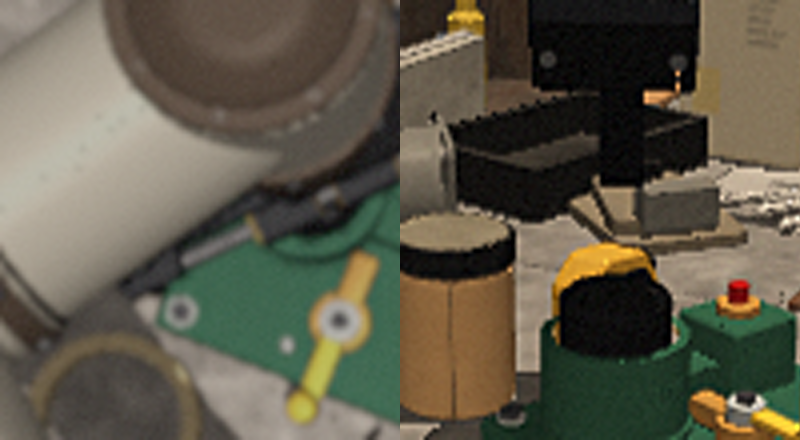

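The side view shows the shut fingers at (620,185), directly above the cap at (615,285), lined up as projected. I'll descend gently and check the contact height by force.

Call:
{"method": "move_arm", "body": {
  "series": [
    {"grip": 0, "xyz": [0, 0, 10], "angular": [0, 0, 0]},
    {"grip": 0, "xyz": [0, 0, 19], "angular": [0, 0, 0]},
    {"grip": 0, "xyz": [0, 0, 19], "angular": [0, 0, 0]},
    {"grip": 0, "xyz": [0, 0, 19], "angular": [0, 0, 0]}
  ]
}}

```text
time_s: 3.4
tcp_pos: [0.6059, 0.214, 0.1185]
ee_rot: [[-0.916, -0.401, -0.001], [-0.401, 0.916, -0.001], [0.001, -0.0, -1.0]]
wrist_force: [0.8, -0.4, 0.4]
gripper_width: -0.001
gripper_force: 0.0
```

Call:
{"method": "move_arm", "body": {
  "series": [
    {"grip": 0, "xyz": [0, 0, 10], "angular": [0, 0, 0]},
    {"grip": 0, "xyz": [0, 0, 10], "angular": [0, 0, 0]},
    {"grip": 0, "xyz": [0, 0, 10], "angular": [0, 0, 0]}
  ]
}}

```text
time_s: 3.7
tcp_pos: [0.6058, 0.214, 0.1085]
ee_rot: [[-0.916, -0.401, -0.001], [-0.401, 0.916, -0.001], [0.001, -0.0, -1.0]]
wrist_force: [-0.1, 0.4, 0.6]
gripper_width: 0.004
gripper_force: 0.0
```

```bash
python3 - <<'E'
from h import *
c=snap('side','side2'); i=cv2.imread('pics/side2.png')[120:240,190:290]
cv2.imwrite('pics/side2c.png',cv2.resize(i,None,fx=5,fy=5,interpolation=2))
p=np.array(r.sense()['tcp_pos'])
for z in(.07,.0835,.09,.1,.11,.12): print(z,(proj(c,[[p[0],p[1],z]])-[190,120])*5+2)
E
```

```text
0.07 [[226.1353736 403.6292677]]
0.0835 [[226.43101698 374.07648462]]
0.09 [[226.5744889  359.73078965]]
0.1 [[226.79666034 337.51065804]]
0.11 [[227.02060274 315.10687736]]
0.12 [[227.24633787 292.51710739]]
```

View pics/side2c.png

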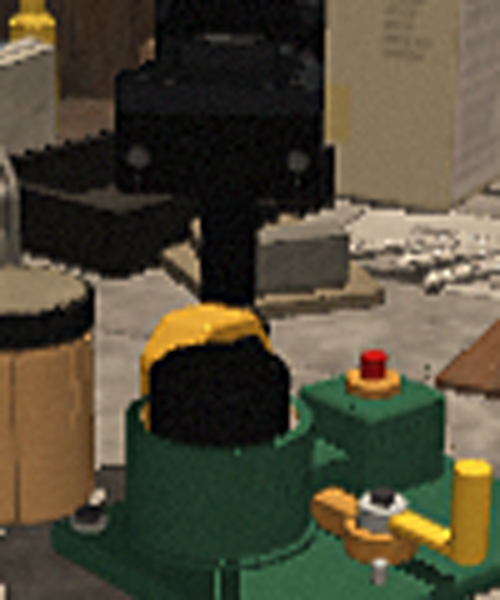

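The fingertip seems to end at y≈305, about z 0.114, well above where I computed it. I'll check this against the open gripper in the first picture.

```bash
python3 - <<'E'
from h import *
s=dict(np.load('pics/side0.npz'))
p=np.array([.2505,-.572,.212]);Y=np.array([-.401,.916,0])
for dz in(-.045,0,.025):
  print(dz,[proj(s,[p+Y*k-[0,0,dz]])[0].round(1) for k in(-.0435,0,.0435)])
i=cv2.imread('pics/side0.png')[20:120,400:500]; j=cv2.imread('pics/side2.png')[130:230,190:290]
cv2.imwrite('pics/cmp.png',cv2.resize(cv2.convertScaleAbs(cv2.hconcat([i,j]),alpha=2.2,beta=25),None,fx=4,fy=4,interpolation=2))
E
```

```text
-0.045 [array([435.3,  84.3]), array([440.7,  85.8]), array([446.4,  87.4])]
0 [array([432.9,  97.9]), array([438.1,  99.8]), array([443.7, 101.8])]
0.025 [array([431.6, 105.3]), array([436.7, 107.4]), array([442.2, 109.6])]
```

View pics/cmp.png

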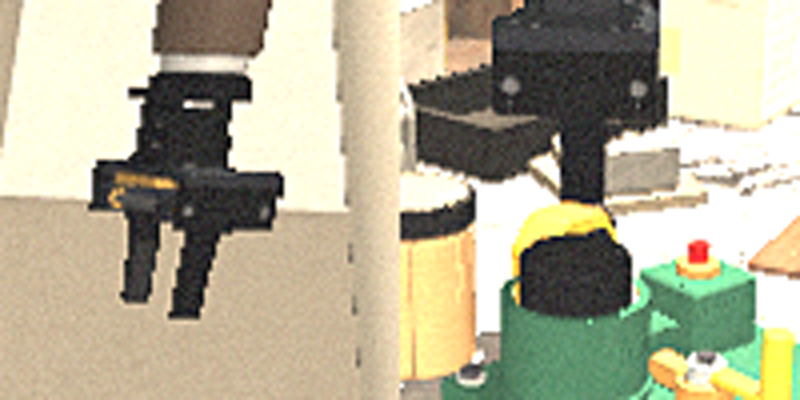

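The tool shows about 30 mm higher than reported in both pictures, at the right column. So real contact should come about 25–30 mm lower. I'll descend in small steps and watch for the spring force.

Call:
{"method": "move_arm", "body": {
  "series": [
    {"grip": 0, "xyz": [0, 0, 5], "angular": [0, 0, 0]},
    {"grip": 0, "xyz": [0, 0, 10], "angular": [0, 0, 0]},
    {"grip": 0, "xyz": [0, 0, 10], "angular": [0, 0, 0]}
  ]
}}

```text
time_s: 4.05
tcp_pos: [0.6054, 0.2138, 0.0978]
ee_rot: [[-0.916, -0.401, -0.002], [-0.401, 0.916, -0.001], [0.002, -0.0, -1.0]]
wrist_force: [-0.4, -0.2, 0.2]
gripper_width: 0.005
gripper_force: 0.0
```

Call:
{"method": "move_arm", "body": {
  "series": [
    {"grip": 0, "xyz": [0, 0, 5], "angular": [0, 0, 0]},
    {"grip": 0, "xyz": [0, 0, 5], "angular": [0, 0, 0]},
    {"grip": 0, "xyz": [0, 0, 5], "angular": [0, 0, 0]}
  ]
}}

```text
time_s: 4.35
tcp_pos: [0.606, 0.2141, 0.0938]
ee_rot: [[-0.916, -0.401, -0.0], [-0.401, 0.916, -0.0], [0.0, -0.0, -1.0]]
wrist_force: [0.9, -1.0, 0.2]
gripper_width: 0.001
gripper_force: 0.0
```

Call:
{"method": "move_arm", "body": {
  "series": [
    {"grip": 0, "xyz": [0, 0, 4], "angular": [0, 0, 0]},
    {"grip": 0, "xyz": [0, 0, 4], "angular": [0, 0, 0]},
    {"grip": 0, "xyz": [0, 0, 4], "angular": [0, 0, 0]}
  ]
}}

```text
time_s: 4.65
tcp_pos: [0.606, 0.2141, 0.0898]
ee_rot: [[-0.916, -0.401, -0.0], [-0.401, 0.916, -0.0], [0.0, -0.0, -1.0]]
wrist_force: [-0.0, -0.8, 0.6]
gripper_width: 0.01
gripper_force: 0.0
```

```bash
python3 - <<'E'
from h import *
c=snap('side','side3'); i=cv2.imread('pics/side3.png')[140:240,190:290]
t=snap('top','top3'); j=cv2.imread('pics/top3.png')[130:230,190:290]
cv2.imwrite('pics/cmp3.png',cv2.resize(cv2.convertScaleAbs(cv2.hconcat([i,j]),alpha=2.2,beta=25),None,fx=4,fy=4,interpolation=2))
E
```

```text
(no output)
```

View pics/cmp3.png

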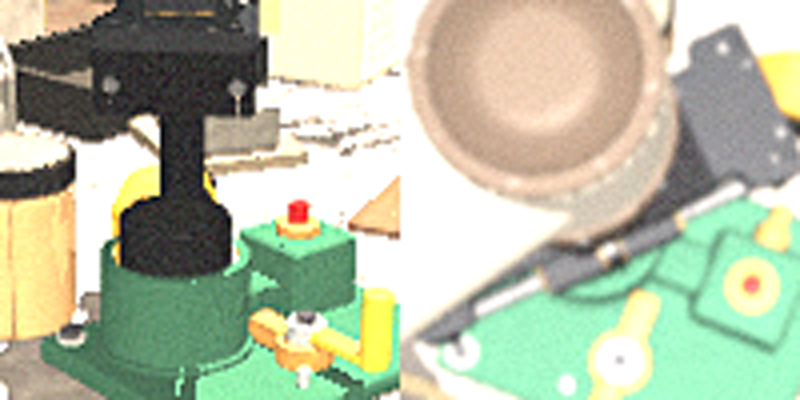

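The finger now covers the tape measure, and its tip (180,205) is right at the cap's top, centred on it. So the tip is roughly at the reported TCP height, and contact is imminent.

Call:
{"method": "move_arm", "body": {
  "series": [
    {"grip": 0, "xyz": [0, 0, 4], "angular": [0, 0, 0]},
    {"grip": 0, "xyz": [0, 0, 4], "angular": [0, 0, 0]},
    {"grip": 0, "xyz": [0, 0, 4], "angular": [0, 0, 0]}
  ]
}}

```text
time_s: 5.05
tcp_pos: [0.6059, 0.214, 0.0857]
ee_rot: [[-0.916, -0.401, -0.0], [-0.401, 0.916, -0.0], [0.0, -0.0, -1.0]]
wrist_force: [0.2, -0.2, 0.6]
gripper_width: 0.009
gripper_force: 0.0
```

Call:
{"method": "move_arm", "body": {
  "series": [
    {"grip": 0, "xyz": [0, 0, 4], "angular": [0, 0, 0]},
    {"grip": 0, "xyz": [0, 0, 4], "angular": [0, 0, 0]},
    {"grip": 0, "xyz": [0, 0, 4], "angular": [0, 0, 0]}
  ]
}}

```text
time_s: 5.35
tcp_pos: [0.6059, 0.2141, 0.0817]
ee_rot: [[-0.916, -0.401, -0.0], [-0.401, 0.916, -0.0], [0.0, -0.0, -1.0]]
wrist_force: [-0.5, -0.2, -0.2]
gripper_width: 0.004
gripper_force: 0.0
```

Call:
{"method": "move_arm", "body": {
  "series": [
    {"grip": 0, "xyz": [0, 0, 3], "angular": [0, 0, 0]},
    {"grip": 0, "xyz": [0, 0, 3], "angular": [0, 0, 0]},
    {"grip": 0, "xyz": [0, 0, 3], "angular": [0, 0, 0]}
  ]
}}

```text
time_s: 5.65
tcp_pos: [0.6064, 0.2143, 0.0798]
ee_rot: [[-0.916, -0.401, 0.001], [-0.401, 0.916, 0.0], [-0.001, -0.0, -1.0]]
wrist_force: [-0.8, -0.7, 4.3]
gripper_width: 0.005
gripper_force: 2.2
```

Call:
{"method": "move_arm", "body": {
  "series": [
    {"grip": 0, "xyz": [0, 0, 3], "angular": [0, 0, 0]},
    {"grip": 0, "xyz": [0, 0, 3], "angular": [0, 0, 0]},
    {"grip": 0, "xyz": [0, 0, 3], "angular": [0, 0, 0]}
  ]
}}

```text
time_s: 5.95
tcp_pos: [0.6064, 0.2143, 0.0768]
ee_rot: [[-0.916, -0.401, 0.001], [-0.401, 0.916, 0.0], [-0.001, -0.0, -1.0]]
wrist_force: [-0.3, -0.4, 5.5]
gripper_width: 0.003
gripper_force: 2.8
```

Call:
{"method": "move_arm", "body": {
  "series": [
    {"grip": 0, "xyz": [0, 0, 3], "angular": [0, 0, 0]},
    {"grip": 0, "xyz": [0, 0, 3], "angular": [0, 0, 0]},
    {"grip": 0, "xyz": [0, 0, 3], "angular": [0, 0, 0]}
  ]
}}

```text
time_s: 6.25
tcp_pos: [0.6064, 0.2143, 0.074]
ee_rot: [[-0.916, -0.401, 0.001], [-0.401, 0.916, 0.0], [-0.001, -0.0, -1.0]]
wrist_force: [-1.0, -0.5, 6.7]
gripper_width: 0.006
gripper_force: 3.2
```

The spring is engaged: contact came at TCP z ≈ 0.0805, so the bottom is at ≈ 0.0605. I'll finish this stroke.

Call:
{"method": "move_arm", "body": {
  "series": [
    {"grip": 0, "xyz": [0, 0, 8], "angular": [0, 0, 0]},
    {"grip": 0, "xyz": [0, 0, 13], "angular": [0, 0, 0]},
    {"grip": 0, "xyz": [0, 0, 13], "angular": [0, 0, 0]}
  ]
}}

```text
time_s: 6.55
tcp_pos: [0.6066, 0.2143, 0.0616]
ee_rot: [[-0.916, -0.402, 0.002], [-0.402, 0.916, 0.0], [-0.002, -0.001, -1.0]]
wrist_force: [-3.0, -0.0, 10.5]
gripper_width: 0.003
gripper_force: 5.4
```

Call:
{"method": "move_arm", "body": {
  "series": [
    {"grip": 0, "xyz": [0, 0, 2], "angular": [0, 0, 0]},
    {"grip": 0, "xyz": [0, 0, 2], "angular": [0, 0, 0]},
    {"grip": 0, "xyz": [0, 0, 2], "angular": [0, 0, 0]}
  ]
}}

```text
time_s: 6.85
tcp_pos: [0.6066, 0.2143, 0.0609]
ee_rot: [[-0.916, -0.402, 0.002], [-0.402, 0.916, 0.0], [-0.002, -0.001, -1.0]]
wrist_force: [-4.2, -0.7, 13.9]
gripper_width: 0.007
gripper_force: 6.7
```

Bottom stop felt (13.9 N, barely moving). Now the repeat strokes: up 28 mm, wait, and press down 1 mm past this command.

Call:
{"method": "move_arm", "body": {
  "series": [
    {"grip": 0, "xyz": [0, 0, -15], "angular": [0, 0, 0]},
    {"grip": 0, "xyz": [0, 0, -28], "angular": [0, 0, 0]},
    {"grip": 0, "xyz": [0, 0, -28], "angular": [0, 0, 0]},
    {"grip": 0, "xyz": [0, 0, -28], "angular": [0, 0, 0]},
    {"grip": 0, "xyz": [0, 0, -28], "angular": [0, 0, 0]},
    {"grip": 0, "xyz": [0, 0, -18], "angular": [0, 0, 0]},
    {"grip": 0, "xyz": [0, 0, -8], "angular": [0, 0, 0]},
    {"grip": 0, "xyz": [0, 0, 1], "angular": [0, 0, 0]},
    {"grip": 0, "xyz": [0, 0, 1], "angular": [0, 0, 0]},
    {"grip": 0, "xyz": [0, 0, 1], "angular": [0, 0, 0]}
  ]
}}

```text
time_s: 7.85
tcp_pos: [0.6067, 0.2143, 0.0608]
ee_rot: [[-0.915, -0.403, 0.002], [-0.403, 0.915, -0.0], [-0.002, -0.001, -1.0]]
wrist_force: [-6.0, -1.3, 20.4]
gripper_width: 0.005
gripper_force: 10.2
```

Call:
{"method": "move_arm", "body": {
  "series": [
    {"grip": 0, "xyz": [0, 0, -15], "angular": [0, 0, 0]},
    {"grip": 0, "xyz": [0, 0, -29], "angular": [0, 0, 0]},
    {"grip": 0, "xyz": [0, 0, -29], "angular": [0, 0, 0]},
    {"grip": 0, "xyz": [0, 0, -29], "angular": [0, 0, 0]},
    {"grip": 0, "xyz": [0, 0, -29], "angular": [0, 0, 0]},
    {"grip": 0, "xyz": [0, 0, -18], "angular": [0, 0, 0]},
    {"grip": 0, "xyz": [0, 0, -8], "angular": [0, 0, 0]},
    {"grip": 0, "xyz": [0, 0, 0], "angular": [0, 0, 0]},
    {"grip": 0, "xyz": [0, 0, 0], "angular": [0, 0, 0]},
    {"grip": 0, "xyz": [0, 0, 0], "angular": [0, 0, 0]}
  ]
}}

```text
time_s: 8.85
tcp_pos: [0.6066, 0.2142, 0.0608]
ee_rot: [[-0.915, -0.403, 0.002], [-0.403, 0.915, -0.001], [-0.002, -0.001, -1.0]]
wrist_force: [-6.5, -1.4, 21.0]
gripper_width: 0.005
gripper_force: 10.4
```

Call:
{"method": "move_arm", "body": {
  "series": [
    {"grip": 0, "xyz": [0, 0, -15], "angular": [0, 0, 0]},
    {"grip": 0, "xyz": [0, 0, -29], "angular": [0, 0, 0]},
    {"grip": 0, "xyz": [0, 0, -29], "angular": [0, 0, 0]},
    {"grip": 0, "xyz": [0, 0, -29], "angular": [0, 0, 0]},
    {"grip": 0, "xyz": [0, 0, -29], "angular": [0, 0, 0]},
    {"grip": 0, "xyz": [0, 0, -29], "angular": [0, 0, 0]}
  ]
}}

```text
time_s: 9.45
tcp_pos: [0.6053, 0.2137, 0.0844]
ee_rot: [[-0.916, -0.401, -0.002], [-0.401, 0.916, -0.001], [0.003, -0.0, -1.0]]
wrist_force: [-0.1, -0.0, 0.4]
gripper_width: 0.002
gripper_force: 0.0
```

```bash
cat >> h.py <<'E'
def pin(f):
    c=snap('side',f); i=c['img'].astype(int); R=(i[...,0]>110)&(i[...,1]<60)&(i[...,2]<60)
    P=np.array([.5693,.1328,0]); a=proj(c,[P+[0,0,.062]])[0]; W=i[175:205,255:275]
    m=R[165:205,250:280]; v,u=np.nonzero(m); print('red rows',v.min()+165,v.max()+165,'cols',u.min()+250,u.max()+250,'collar row',a)
    for z in(.066,.07,.078,.084,.09,.096): print(z,proj(c,[P+[0,0,z]])[0].round(1))
    x=int(round(u.mean()+250)); print([(y,*i[y,x]) for y in range(170,200)])
E
python3 -c "
from h import *
pin('side4')"
```

```text
red rows 183 193 cols 263 267 collar row [265.36876565 194.43199778]
0.066 [265.4 192.8]
0.07 [265.5 191.1]
0.078 [265.6 187.8]
0.084 [265.7 185.3]
0.09 [265.8 182.8]
0.096 [265.9 180.3]
[(170, np.int64(110), np.int64(96), np.int64(85)), (171, np.int64(137), np.int64(122), np.int64(107)), (172, np.int64(156), np.int64(139), np.int64(121)), (173, np.int64(128), np.int64(114), np.int64(100)), (174, np.int64(62), np.int64(57), np.int64(50)), (175, np.int64(89), np.int64(78), np.int64(66)), (176, np.int64(147), np.int64(126), np.int64(96)), (177, np.int64(132), np.int64(108), np.int64(83)), (178, np.int64(90), np.int64(77), np.int64(58)), (179, np.int64(81), np.int64(65), np.int64(46)), (180, np.int64(75), np.int64(65), np.int64(49)), (181, np.int64(129), np.int64(121), np.int64(105)), (182, np.int64(148), np.int64(130), np.int64(112)), (183, np.int64(200), np.int64(36), np.int64(31)), (184, np.int64(210), np.int64(25), np.int64(20)), (185, np.int64(100), np.int64(9), np.int64(5)), (186, np.int64(116), np.int64(19), np.int64(16)), (187, np.int64(115), np.int64(15), np.int64(14)), (188, np.int64(121), np.int64(17), np.int64(15)), (189, np.int64(115), np.int64(15), np.int64(9)), (190, np.int64(114), np.int64(13), np.int64(11)), (191, np.int64(114), np.int64(11), np.int64(12)), (192, np.int64(109), np.int64(2), np.int64(1)), (193, np.int64(122), np.int64(36), np.int64(32)), (194, np.int64(160), np.int64(135), np.int64(121)), (195, np.int64(144), np.int64(131), np.int64(114)), (196, np.int64(209), np.int64(150), np.int64(67)), (197, np.int64(213), np.int64(145), np.int64(61)), (198, np.int64(122), np.int64(74), np.int64(28)), (199, np.int64(120), np.int64(81), np.int64(35))]
```

The pin is about 21 mm out and the band has only started to show. Two more full strokes.

Call:
{"method": "move_arm", "body": {
  "series": [
    {"grip": 0, "xyz": [0, 0, 10], "angular": [0, 0, 0]},
    {"grip": 0, "xyz": [0, 0, 20], "angular": [0, 0, 0]},
    {"grip": 0, "xyz": [0, 0, 29], "angular": [0, 0, 0]},
    {"grip": 0, "xyz": [0, 0, 29], "angular": [0, 0, 0]},
    {"grip": 0, "xyz": [0, 0, 29], "angular": [0, 0, 0]},
    {"grip": 0, "xyz": [0, 0, 14], "angular": [0, 0, 0]},
    {"grip": 0, "xyz": [0, 0, 0], "angular": [0, 0, 0]},
    {"grip": 0, "xyz": [0, 0, 0], "angular": [0, 0, 0]},
    {"grip": 0, "xyz": [0, 0, 0], "angular": [0, 0, 0]},
    {"grip": 0, "xyz": [0, 0, 0], "angular": [0, 0, 0]}
  ]
}}

```text
time_s: 10.5
tcp_pos: [0.605, 0.2137, 0.0842]
ee_rot: [[-0.916, -0.401, -0.003], [-0.401, 0.916, -0.001], [0.003, -0.0, -1.0]]
wrist_force: [-0.3, 1.3, -0.3]
gripper_width: 0.003
gripper_force: 0.0
```

Call:
{"method": "move_arm", "body": {
  "series": [
    {"grip": 0, "xyz": [0, 0, 10], "angular": [0, 0, 0]},
    {"grip": 0, "xyz": [0, 0, 20], "angular": [0, 0, 0]},
    {"grip": 0, "xyz": [0, 0, 29], "angular": [0, 0, 0]},
    {"grip": 0, "xyz": [0, 0, 29], "angular": [0, 0, 0]},
    {"grip": 0, "xyz": [0, 0, 29], "angular": [0, 0, 0]},
    {"grip": 0, "xyz": [0, 0, 14], "angular": [0, 0, 0]},
    {"grip": 0, "xyz": [0, 0, 0], "angular": [0, 0, 0]},
    {"grip": 0, "xyz": [0, 0, -20], "angular": [0, 0, 0]},
    {"grip": 0, "xyz": [0, 0, -45], "angular": [0, 0, 0]},
    {"grip": 0, "xyz": [0, 0, -45], "angular": [0, 0, 0]}
  ]
}}

```text
time_s: 11.5
tcp_pos: [0.6078, 0.2149, 0.1335]
ee_rot: [[-0.916, -0.402, 0.005], [-0.402, 0.916, 0.002], [-0.006, 0.0, -1.0]]
wrist_force: [0.7, -0.4, 0.4]
gripper_width: 0.005
gripper_force: 0.0
```

```bash
python3 -c "
from h import *
pin('side5')" | sed 's/np.int64//g'
python3 - <<'E'
import cv2
i=cv2.imread('pics/side5.png')[160:260,200:340]; cv2.imwrite('pics/s5c.png',cv2.resize(i,None,fx=5,fy=5,interpolation=2))
E
```

```text
red rows 180 191 cols 263 267 collar row [265.36876565 194.43199778]
0.066 [265.4 192.8]
0.07 [265.5 191.1]
0.078 [265.6 187.8]
0.084 [265.7 185.3]
0.09 [265.8 182.8]
0.096 [265.9 180.3]
[(170, (111), (100), (86)), (171, (136), (121), (107)), (172, (158), (141), (121)), (173, (129), (114), (98)), (174, (63), (59), (51)), (175, (91), (79), (67)), (176, (148), (127), (96)), (177, (134), (109), (80)), (178, (91), (79), (59)), (179, (73), (64), (46)), (180, (126), (49), (40)), (181, (218), (23), (22)), (182, (153), (17), (14)), (183, (112), (14), (11)), (184, (116), (15), (14)), (185, (117), (14), (11)), (186, (115), (17), (13)), (187, (111), (13), (10)), (188, (117), (21), (16)), (189, (114), (11), (9)), (190, (112), (9), (9)), (191, (110), (50), (45)), (192, (148), (146), (125)), (193, (148), (137), (119)), (194, (134), (128), (114)), (195, (65), (53), (46)), (196, (194), (132), (57)), (197, (214), (146), (63)), (198, (123), (76), (32)), (199, (122), (81), (38))]
```

View pics/s5c.png

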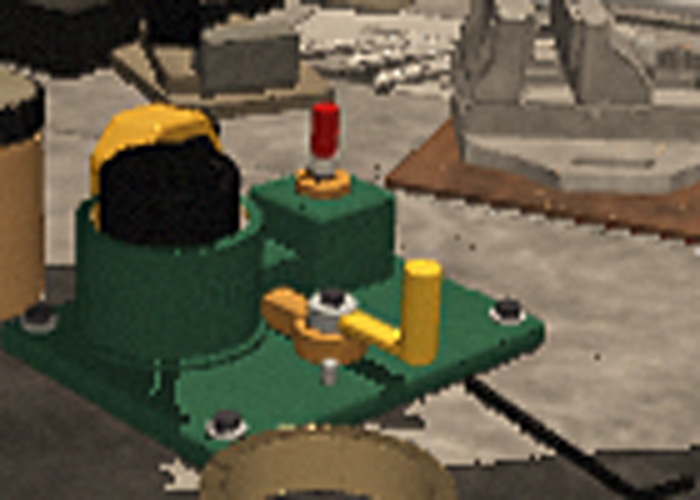

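The white band (320,165) is wholly clear, with a dark gap under it. I'll do one more stroke to confirm that nothing changes any more.

Call:
{"method": "move_arm", "body": {
  "series": [
    {"grip": 0, "xyz": [0, 0, 40], "angular": [0, 0, 0]},
    {"grip": 0, "xyz": [0, 0, 55], "angular": [0, 0, 0]},
    {"grip": 0, "xyz": [0, 0, 65], "angular": [0, 0, 0]},
    {"grip": 0, "xyz": [0, 0, 74], "angular": [0, 0, 0]},
    {"grip": 0, "xyz": [0, 0, 74], "angular": [0, 0, 0]},
    {"grip": 0, "xyz": [0, 0, 74], "angular": [0, 0, 0]}
  ]
}}

```text
time_s: 12.15
tcp_pos: [0.6048, 0.2138, 0.0607]
ee_rot: [[-0.915, -0.403, -0.002], [-0.403, 0.915, -0.002], [0.002, -0.001, -1.0]]
wrist_force: [-11.4, -0.9, 24.3]
gripper_width: 0.006
gripper_force: 12.0
```

Call:
{"method": "move_arm", "body": {
  "series": [
    {"grip": 0, "xyz": [0, 0, -15], "angular": [0, 0, 0]},
    {"grip": 0, "xyz": [0, 0, -45], "angular": [0, 0, 0]},
    {"grip": 0, "xyz": [0, 0, -85], "angular": [0, 0, 0]},
    {"grip": 0, "xyz": [0, 0, -94], "angular": [0, 0, 0]},
    {"grip": 0, "xyz": [0, 0, -94], "angular": [0, 0, 0]}
  ]
}}

```text
time_s: 12.65
tcp_pos: [0.6064, 0.2145, 0.1517]
ee_rot: [[-0.916, -0.401, 0.002], [-0.401, 0.916, 0.001], [-0.002, 0.001, -1.0]]
wrist_force: [0.7, 0.5, 0.0]
gripper_width: 0.006
gripper_force: 0.0
```

```bash
python3 - <<'E' | sed 's/np.int64//g'
from h import *
pin('side6'); p=r.sense()['tcp_pos'];R=np.array(r.sense()['ee_rot']); print(p)
piv=np.array([.5345,.203]); 
for a in(0,.5,1,1.5,1.6):
    th=np.radians(180-23.7)+a; k=piv+.05*np.array([np.cos(th),np.sin(th)])
    t=k-.025*np.array([.401,-.916]); print(a,'knob',k.round(4),'tcp',t.round(4),'tool',(1000*(R.T@np.r_[t-p[:2],0])).round(0))
E
```

```text
red rows 180 191 cols 263 267 collar row [265.36876565 194.43199778]
0.066 [265.4 192.8]
0.07 [265.5 191.1]
0.078 [265.6 187.8]
0.084 [265.7 185.3]
0.09 [265.8 182.8]
0.096 [265.9 180.3]
[(170, (112), (100), (85)), (171, (137), (120), (104)), (172, (157), (138), (123)), (173, (129), (114), (99)), (174, (63), (53), (47)), (175, (93), (80), (72)), (176, (146), (123), (95)), (177, (133), (111), (83)), (178, (89), (75), (56)), (179, (75), (63), (46)), (180, (127), (49), (37)), (181, (222), (28), (25)), (182, (155), (23), (19)), (183, (109), (14), (9)), (184, (118), (20), (17)), (185, (118), (15), (13)), (186, (113), (12), (12)), (187, (112), (14), (15)), (188, (113), (11), (7)), (189, (117), (15), (14)), (190, (110), (4), (4)), (191, (113), (52), (43)), (192, (144), (142), (123)), (193, (148), (137), (120)), (194, (134), (124), (110)), (195, (63), (52), (44)), (196, (192), (132), (56)), (197, (216), (147), (63)), (198, (121), (77), (28)), (199, (121), (80), (37))]
[0.60537684 0.21397377 0.14981522]
0 knob [0.4887 0.2231] tcp [0.4787 0.246 ] tool [103.  80.   0.]
0.5 knob [0.4847 0.1987] tcp [0.4747 0.2216] tool [117.  59.   0.]
1 knob [0.4929 0.1753] tcp [0.4828 0.1982] tool [119.  35.   0.]
1.5 knob [0.5112 0.1588] tcp [0.5012 0.1817] tool [108.  12.   0.]
1.6 knob [0.5157 0.1566] tcp [0.5057 0.1795] tool [105.   8.   0.]
```

The pin hasn't changed, so it is fully out. Now the lever: I'll go to the +y side of the knob and lower the tips to about z 0.055.

Call:
{"method": "move_arm", "body": {
  "series": [
    {"grip": 0, "xyz": [35, 33, 0], "angular": [0, 0, 0]},
    {"grip": 0, "xyz": [70, 66, 0], "angular": [0, 0, 0]},
    {"grip": 0, "xyz": [104, 98, 0], "angular": [0, 0, 0]},
    {"grip": 0, "xyz": [104, 98, 40], "angular": [0, 0, 0]},
    {"grip": 0, "xyz": [104, 98, 80], "angular": [0, 0, 0]},
    {"grip": 0, "xyz": [104, 98, 105], "angular": [0, 0, 0]},
    {"grip": 0, "xyz": [104, 98, 105], "angular": [0, 0, 0]},
    {"grip": 0, "xyz": [104, 98, 105], "angular": [0, 0, 0]}
  ]
}}

```text
time_s: 13.5
tcp_pos: [0.4709, 0.2615, 0.0447]
ee_rot: [[-0.916, -0.401, -0.002], [-0.401, 0.916, -0.003], [0.003, -0.002, -1.0]]
wrist_force: [-0.4, -0.3, 1.0]
gripper_width: 0.006
gripper_force: 0.0
```

```bash
python3 - <<'E'
from h import *
c=snap('side','s7'); i=cv2.imread('pics/s7.png')[140:280,190:370]; cv2.imwrite('pics/s7c.png',cv2.resize(i,None,fx=4,fy=4,interpolation=2))
E
```

View pics/s7c.png

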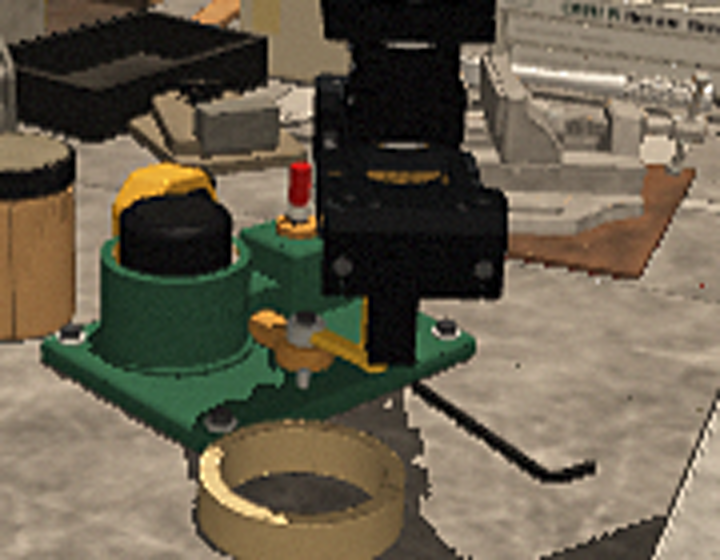

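The finger (390,330) stands just in front of the knob, with tips at knob height and above the masking tape. Before pushing, I'll check that the gripper body clears the pin top.

```bash
python3 - <<'E'
from h import *
c=dict(np.load('pics/s7.npz')); s=r.sense(); p=np.array(s['tcp_pos']);Y=np.array([-.401,.916,0]);X=np.array([-.916,-.401,0])
print(p)
for z in(.045,.055,.065): print('tip',z,proj(c,[np.r_[p[:2],z]+Y*.015])[0].round(1))
for e in(.05,.095):
  for z in(.11,.12,.13,.14): print(e,z,proj(c,[np.r_[p[:2],z]+Y*e+X*k for k in(-.0375,0,.0375)]).round(1).tolist())
E
```

```text
[0.47177794 0.26224031 0.04600245]
tip 0.045 [286.4 236.7]
tip 0.055 [286.7 231.9]
tip 0.065 [287.  227.1]
0.05 0.11 [[268.4, 212.1], [289.7, 212.7], [311.1, 213.3]]
0.05 0.12 [[268.6, 206.9], [290.1, 207.5], [311.6, 208.1]]
0.05 0.13 [[268.8, 201.6], [290.4, 202.2], [312.0, 202.8]]
0.05 0.14 [[269.0, 196.2], [290.7, 196.8], [312.4, 197.4]]
0.095 0.11 [[269.0, 223.2], [291.7, 223.8], [314.4, 224.4]]
0.095 0.12 [[269.3, 217.6], [292.1, 218.3], [314.9, 218.9]]
0.095 0.13 [[269.5, 212.1], [292.4, 212.7], [315.4, 213.3]]
0.095 0.14 [[269.7, 206.4], [292.8, 207.1], [315.9, 207.7]]
```

The body underside is at z ≈ 0.126 and the pin top at 0.096, which is clear. Pushing along the arc.

Call:
{"method": "move_arm", "body": {
  "series": [
    {"grip": 0, "xyz": [-1, -10, 0], "angular": [0, 0, 0]},
    {"grip": 0, "xyz": [0, -18, 0], "angular": [0, 0, 0]},
    {"grip": 0, "xyz": [5, -24, 0], "angular": [0, 0, 0]},
    {"grip": 0, "xyz": [8, -30, 0], "angular": [0, 0, 0]},
    {"grip": 0, "xyz": [11, -35, 0], "angular": [0, 0, 0]},
    {"grip": 0, "xyz": [13, -40, 0], "angular": [0, 0, 0]},
    {"grip": 0, "xyz": [14, -46, 0], "angular": [0, 0, 0]},
    {"grip": 0, "xyz": [15, -52, 0], "angular": [0, 0, 0]},
    {"grip": 0, "xyz": [15, -58, 0], "angular": [0, 0, 0]},
    {"grip": 0, "xyz": [15, -63, 0], "angular": [0, 0, 0]}
  ]
}}

```text
time_s: 14.55
tcp_pos: [0.4833, 0.1978, 0.0461]
ee_rot: [[-0.916, -0.401, 0.0], [-0.401, 0.916, 0.0], [-0.0, -0.0, -1.0]]
wrist_force: [-2.4, 1.6, -0.2]
gripper_width: 0.007
gripper_force: 0.9
```

Call:
{"method": "move_arm", "body": {
  "series": [
    {"grip": 0, "xyz": [-1, -4, 0], "angular": [0, 0, 0]},
    {"grip": 0, "xyz": [-3, -9, 0], "angular": [0, 0, 0]},
    {"grip": 0, "xyz": [-6, -14, 0], "angular": [0, 0, 0]},
    {"grip": 0, "xyz": [-8, -18, 0], "angular": [0, 0, 0]},
    {"grip": 0, "xyz": [-10, -21, 0], "angular": [0, 0, 0]},
    {"grip": 0, "xyz": [-10, -21, 0], "angular": [0, 0, 0]}
  ]
}}

```text
time_s: 15.15
tcp_pos: [0.5015, 0.1831, 0.046]
ee_rot: [[-0.916, -0.401, 0.001], [-0.401, 0.916, 0.0], [-0.001, -0.0, -1.0]]
wrist_force: [0.4, 0.7, 1.1]
gripper_width: 0.009
gripper_force: 0.0
```

Call:
{"method": "move_arm", "body": {
  "series": [
    {"grip": 0, "xyz": [-1, -2, 0], "angular": [0, 0, 0]},
    {"grip": 0, "xyz": [-2, -3, 0], "angular": [0, 0, 0]},
    {"grip": 0, "xyz": [-2, -3, 0], "angular": [0, 0, 0]}
  ]
}}

```text
time_s: 15.45
tcp_pos: [0.5038, 0.1813, 0.046]
ee_rot: [[-0.916, -0.401, 0.0], [-0.401, 0.916, 0.0], [-0.0, -0.0, -1.0]]
wrist_force: [0.1, -0.3, 0.1]
gripper_width: 0.007
gripper_force: 0.0
```

Call:
{"method": "move_arm", "body": {
  "series": [
    {"grip": 0, "xyz": [-1, -2, 0], "angular": [0, 0, 0]},
    {"grip": 0, "xyz": [-1, -2, 0], "angular": [0, 0, 0]}
  ]
}}

```text
time_s: 15.65
tcp_pos: [0.5055, 0.1798, 0.046]
ee_rot: [[-0.916, -0.401, 0.0], [-0.401, 0.916, 0.0], [-0.0, -0.0, -1.0]]
wrist_force: [-0.2, 0.2, 0.2]
gripper_width: 0.003
gripper_force: 0.2
```

Call:
{"method": "move_arm", "body": {
  "series": [
    {"grip": 0, "xyz": [-1, -2, 0], "angular": [0, 0, 0]},
    {"grip": 0, "xyz": [-1, -2, 0], "angular": [0, 0, 0]}
  ]
}}

```text
time_s: 15.85
tcp_pos: [0.5072, 0.1783, 0.046]
ee_rot: [[-0.916, -0.401, 0.0], [-0.401, 0.916, 0.0], [-0.0, -0.0, -1.0]]
wrist_force: [-1.1, 0.6, 0.6]
gripper_width: 0.005
gripper_force: 0.2
```

```bash
cat >> h.py <<'E'
def knob(f):
    for n in('side','top'):
        c=snap(n,f+n); h=cv2.cvtColor(c['img'],cv2.COLOR_RGB2HSV)
        m=cv2.inRange(h,(21,150,80),(33,255,255)); N,_,st,ce=cv2.connectedComponentsWithStats(m)
        print(n,[(st[k].tolist(),ce[k].round(1).tolist()) for k in range(1,N) if st[k,4]>5])
        piv=np.array([.5345,.203])
        for a in(0,1,1.3,1.4,1.5):
            th=np.radians(156.3)+a; k=piv+.05*np.array([np.cos(th),np.sin(th)]); print(a,proj(c,[np.r_[k,.07],np.r_[k,.028]]).round(1).tolist())
E
python3 -c "
from h import *
knob('k1'); print(r.sense()['wrist_force'])"
```

```text
side [([192, 117, 9, 11, 58], [196.2, 122.5]), ([116, 143, 7, 11, 44], [118.5, 148.2])]
0 [[285.3, 212.2], [284.2, 231.1]]
1 [[291.3, 203.7], [290.1, 221.8]]
1.3 [[288.5, 201.0], [287.5, 218.9]]
1.4 [[287.2, 200.2], [286.2, 218.1]]
1.5 [[285.8, 199.5], [284.7, 217.3]]
top [([285, 144, 21, 16, 160], [295.2, 151.6])]
0 [[234.6, 241.8], [235.7, 242.0]]
1 [[258.1, 239.1], [258.3, 239.4]]
1.3 [[263.4, 234.0], [263.4, 234.5]]
1.4 [[264.9, 232.0], [264.7, 232.6]]
1.5 [[266.0, 229.9], [265.9, 230.5]]
[-0.14121065  0.61277351  0.51262138]
```

Call:
{"method": "move_arm", "body": {
  "series": [
    {"grip": 0, "xyz": [-1, -2, 0], "angular": [0, 0, 0]},
    {"grip": 0, "xyz": [-1, -2, 0], "angular": [0, 0, 0]}
  ]
}}

```text
time_s: 16.15
tcp_pos: [0.5089, 0.1771, 0.046]
ee_rot: [[-0.916, -0.401, 0.0], [-0.401, 0.916, 0.0], [-0.0, 0.0, -1.0]]
wrist_force: [-1.0, 1.5, 0.5]
gripper_width: 0.008
gripper_force: 0.8
```

Call:
{"method": "move_arm", "body": {
  "series": [
    {"grip": 0, "xyz": [-1, -2, 0], "angular": [0, 0, 0]},
    {"grip": 0, "xyz": [-1, -2, 0], "angular": [0, 0, 0]}
  ]
}}

```text
time_s: 16.35
tcp_pos: [0.5091, 0.1768, 0.0459]
ee_rot: [[-0.916, -0.4, -0.002], [-0.4, 0.916, 0.002], [0.001, 0.002, -1.0]]
wrist_force: [-7.4, 7.8, 2.4]
gripper_width: 0.006
gripper_force: 4.9
```

The stop is felt (tool stalled, ~11 N). I'll back off, raise and look.

Call:
{"method": "move_arm", "body": {
  "series": [
    {"grip": 0, "xyz": [10, 10, 0], "angular": [0, 0, 0]},
    {"grip": 0, "xyz": [25, 20, 0], "angular": [0, 0, 0]},
    {"grip": 0, "xyz": [25, 20, -40], "angular": [0, 0, 0]},
    {"grip": 0, "xyz": [25, 20, -85], "angular": [0, 0, 0]},
    {"grip": 0, "xyz": [25, 20, -130], "angular": [0, 0, 0]},
    {"grip": 0, "xyz": [60, -5, -170], "angular": [0, 0, 0]},
    {"grip": 0, "xyz": [90, -40, -180], "angular": [0, 0, 0]},
    {"grip": 0, "xyz": [110, -80, -180], "angular": [0, 0, 0]},
    {"grip": 0, "xyz": [130, -120, -180], "angular": [0, 0, 0]},
    {"grip": 0, "xyz": [150, -160, -180], "angular": [0, 0, 0]}
  ]
}}

```text
time_s: 17.35
tcp_pos: [0.4363, -0.0329, 0.2265]
ee_rot: [[-0.916, -0.402, 0.002], [-0.402, 0.916, -0.0], [-0.001, -0.001, -1.0]]
wrist_force: [0.7, 0.7, -0.6]
gripper_width: 0.004
gripper_force: 0.0
```

Call:
{"method": "move_arm", "body": {
  "series": [
    {"grip": 0, "xyz": [15, -40, 0], "angular": [0, 0, 0]},
    {"grip": 0, "xyz": [30, -80, 0], "angular": [0, 0, 0]},
    {"grip": 0, "xyz": [40, -120, 0], "angular": [0, 0, 0]},
    {"grip": 0, "xyz": [40, -120, 0], "angular": [0, 0, 0]},
    {"grip": 0, "xyz": [40, -120, 0], "angular": [0, 0, 0]}
  ]
}}

```text
time_s: 17.85
tcp_pos: [0.448, -0.1579, 0.2255]
ee_rot: [[-0.917, -0.399, -0.001], [-0.399, 0.917, -0.0], [0.001, 0.0, -1.0]]
wrist_force: [-0.9, 1.2, -0.2]
gripper_width: 0.002
gripper_force: 0.0
```

```bash
python3 - <<'E' | sed 's/np.int64//g'
from h import *
knob('k2'); pin('s9'); print(r.sense()['tcp_pos'])
for n in('side','top'):
    a=cv2.imread(f'pics/{n}0.png');b=cv2.imread(f'pics/k2{n}.png')
    d=(cv2.absdiff(a,b).max(2)>45).astype(np.uint8); N,_,st,_=cv2.connectedComponentsWithStats(d)
    print(n,[st[k].tolist() for k in range(1,N) if st[k,4]>8])
E
```

```text
side [([328, 83, 4, 4, 12], [329.4, 84.6]), ([192, 117, 9, 11, 48], [196.3, 122.6]), ([116, 143, 7, 11, 38], [118.4, 148.3]), ([282, 199, 6, 4, 15], [284.5, 200.3]), ([281, 205, 7, 4, 10], [283.7, 207.0]), ([271, 216, 13, 5, 35], [276.3, 217.9])]
0 [[285.3, 212.2], [284.2, 231.1]]
1 [[291.3, 203.7], [290.1, 221.8]]
1.3 [[288.5, 201.0], [287.5, 218.9]]
1.4 [[287.2, 200.2], [286.2, 218.1]]
1.5 [[285.8, 199.5], [284.7, 217.3]]
top [([286, 144, 18, 15, 164], [294.8, 151.4]), ([262, 226, 7, 8, 30], [264.4, 228.7])]
0 [[234.6, 241.8], [235.7, 242.0]]
1 [[258.1, 239.1], [258.3, 239.4]]
1.3 [[263.4, 234.0], [263.4, 234.5]]
1.4 [[264.9, 232.0], [264.7, 232.6]]
1.5 [[266.0, 229.9], [265.9, 230.5]]
red rows 180 188 cols 263 267 collar row [265.36876565 194.43199778]
0.066 [265.4 192.8]
0.07 [265.5 191.1]
0.078 [265.6 187.8]
0.084 [265.7 185.3]
0.09 [265.8 182.8]
0.096 [265.9 180.3]
[(170, (106), (96), (83)), (171, (128), (115), (100)), (172, (151), (132), (116)), (173, (122), (110), (93)), (174, (55), (49), (44)), (175, (90), (77), (68)), (176, (139), (117), (88)), (177, (127), (106), (78)), (1
[... 1361 characters left out ...]
 [501, 225, 11, 7, 47], [464, 231, 25, 9, 135], [269, 232, 12, 5, 29], [491, 233, 18, 18, 125], [275, 242, 10, 4, 27], [489, 242, 18, 21, 172], [465, 262, 47, 18, 229]]
top [[291, 210, 55, 102, 4122], [483, 212, 29, 24, 316], [251, 221, 20, 14, 144], [231, 226, 14, 20, 142], [441, 226, 37, 55, 574], [418, 231, 13, 5, 34], [475, 232, 37, 70, 1688], [353, 235, 22, 64, 834], [371, 234, 6, 4, 19], [375, 235, 94, 67, 2148], [457, 234, 3, 10, 19], [382, 236, 5, 9, 19], [379, 280, 6, 9, 21], [346, 299, 18, 11, 123], [373, 300, 21, 9, 93], [453, 302, 4, 12, 33], [460, 302, 10, 8, 45], [365, 305, 7, 6, 18], [387, 304, 18, 35, 329], [391, 324, 85, 60, 3226], [424, 333, 3, 4, 10], [409, 334, 7, 3, 18]]
```

The knob sits at the 1.5 rad stop in both cameras. The pin is still fully out, the loose items are unmoved, and the arm is clear.

```bash
python3 -c "
from station import r
print(r.finish_job())"
```

```text
the job is handed in; nothing more can be done
None
```

I handed the job in: the plunger was stroked until the indicator pin stood fully out with its whole white band showing, and only then was the stop lever pushed to its far stop. The last pictures show the pin still out, the lever at its stop, the loose items unmoved and the arm clear.

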